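# Clamp a sawn tube in the fixture chuck and deburr its mouth

## Robot

A 7-joint arm with a two-finger parallel gripper is mounted at the origin on the work surface. World frame = base frame: x ahead of the robot, y to its left, z up, the work surface at z = 0. Lengths are in m, angles in degrees, forces in N, time in s.
With the tool pointing down it reaches from about 0.425 to 0.875 m from the base axis. Payload 8.4 kg.
Tool frame: the origin (TCP) lies midway between the tips of the shut fingers; the grasp point (between the pads) lies 19 mm behind it (ctrl.grip_point_offset is the distance from the TCP to the grasp point, in m); x points along the fingers, z is the direction in which the jaws open and shut, and the axes are right-handed (so a half turn about x gives the same grasp; the last joint's range is limited). The gripper opens to 85 mm and grips with 20 to 120 N. Pads are 22 mm wide; open, the fingers measure 114 mm over their backs; the gripper's body (76 mm by 85 mm) begins 54 mm behind the grasp point. The pads swing forward as they close: fully open they stand 13 mm farther back than shut.
Start: joints at [68.285, 19.091, 2.286, 83.961, -0.768, 76.965, -3.352], TCP at [0.179, -0.625, 0.231] pointing down, gripper open.
Joint ranges: [-147.57, 147.57], [-21.85, 119.76], [-74.77, 79.35], [14.55, 137.4], [-85.83, 265.84], [4.83, 119.75], [-152.11, 152.11]. Speed limits (degrees/s): [127.2, 127.2, 159.86, 159.86, 180, 180, 180].

## Interface

Orientations are given as a 3x3 rotation matrix whose columns are the frame's x, y, z axes.
In Python, from plant import ctrl, kin, cams, workorder gives the robot as it stands. Calls block until the motion is done:
- ctrl.reach(position, orientation): joint-space move of the TCP to a pose.
- ctrl.move_l(position, v=0.15, orientation=None): straight line of the TCP; orientation=None keeps the orientation; v is the mean speed in m/s.
- ctrl.move_joints(angles): joint-space move.
- ctrl.set_gripper(opening, grasp_force=None): opening from 0.0 (shut) to 1.0 (fully open); grasp_force is the grip in N (None keeps the last); returns when the fingers have stopped.
- ctrl.sleep(seconds).
- kin.inverse_kinematics(position, orientation): joint angles nearest the present ones, or None.
- cams.camera(name): name is "side" or "top" or "wrist"; returns a dict with "color" (420x560x3 uint8, blue, green, red), "fx", "fy", "cx", "cy" (pixels), "cam_to_world" (4x4, takes a point from camera to world coordinates). Camera axes: x right, y down, z forward; pixel columns grow to the right and rows downward; lengths in m; the calibration is good to about 2 mm. A picture is of the moment at which its call begins. There is no depth.
A pose or a line that the arm cannot do raises ctrl.Unreachable and nothing moves.
- workorder.close_job(): hands the job in, once; it reports no verdict.
Trained networks look in the newest picture that a camera, given by its name, has taken for a name from the list of things; names that differ only in an ending like _2 or _b are one class to them, and where a whole thing is asked for, a point or a joint stands for the part that bears it (a point fixed in the world has none). Each returns a list of dicts, best first, with "confidence" (0 to 1); they miss things now and then, are a little off and sometimes report something else, mostly with a low value. They report only what shows in the picture. A call takes as long as a camera call. They do not tell look-alikes from the thing itself.
- cams.search_frame(target, camera): "position" ([x, y, z] in m, in world coordinates, good to about 4 mm: the middle of the surface that is visible of it).
Readings, each from a call of its own:
- ctrl.read_time_s(): time.
- ctrl.read_joint_pos(): joint angles.
- ctrl.read_qvel(): joint speeds.
- ctrl.read_effort(): joint torques, N m.
- ctrl.read_tool_pos(): TCP position.
- ctrl.read_tcp_rot(): TCP orientation.
- ctrl.read_ft_force(): force on the tool from outside, world axes, zero at the start.
- ctrl.read_torque(): the same for the moment, N m.
- ctrl.read_opening(): opening from 0.0 (shut) to 1.0 (fully open).
Only numpy, scipy, OpenCV 4.12 (cv2) and the standard library are available. Lean on these libraries where they do the work, as an engineer would, in place of code of your own. Each camera call takes 0.05 s, during which the arm holds its last target. There are 200 camera calls.

## Task

Stand the long sawn tube upright in the middle of the fixture chuck and turn the chuck's lever until the jaws have closed firmly on it. Then take the deburring tool and run its blade with light, steady contact once all the way round the inside of the tube's top edge, clockwise seen from above, starting and finishing at the side of the small index block. Put the tool back in its stand, open the chuck wide, stand the tube upright in the wooden tray, and put every short tube offcut into the scrap bin, leaving everything else on the bench alone.

Things in the scene. Friction and masses are not known exactly. Their poses are not given: they have to be found in the camera images.
- chuck: fixture chuck bolted to the bench: a dark steel disc 120 mm across, its flat top, on which a tube stands, 30 mm above the bench; origin on its axis at bench height, z up. Three steel jaws stand on it and slide radially together. On the disc's rim at its -x side, roughly towards the robot, a small steel index block is fixed.
- sleeve (a joint): angle of the aluminium ring round the disc: 0 = jaws wide open (faces 38 mm from the axis); turned counterclockwise seen from above it grows and brings the jaws in 7.5 mm per rad; they touch the tube at about 1.05 and clamp it, with only a little more resistance, by 1.15; stop at 1.2. Starts partly closed. Friction (about 9 N at the lever pin) holds it where it is left, clamping too.
- lever_pin (a point): where to hold the sleeve's lever: an upright steel pin 16 mm in diameter at the end of an arm, 115 mm from the chuck's axis, reaching from 12 to 112 mm above the bench; this point is on its centre line 90 mm above the bench. With the sleeve at 0 it stands 60 degrees counterclockwise from the chuck's x axis (left of the chuck for the robot), and it goes round with the sleeve.
- jaw_a: jaw on the chuck's +x side: steel block 22 mm radially, 18 mm wide, 30 mm tall; origin at the centre of its underside (on the disc), x pointing away from the chuck's axis.
- jaw_b: jaw at 120 degrees counterclockwise, like jaw_a.
- jaw_c: jaw at 240 degrees counterclockwise, like jaw_a.
- index (a point): top of the index block (12 mm radially, 8 mm wide, 14 mm tall), 54 mm from the chuck's axis on its -x side: the side where the circle starts and ends.
- tube: the workpiece: a plain piece of aluminium tube, 60 mm outside and 52 mm inside diameter (4 mm wall), 95 mm long, 0.13 to 0.25 kg, the only long one, standing upright on the bench; both ends are alike; origin at the centre of its lower end, z up along its axis.
- offcut0: a ring sawn from the same aluminium tube, 60 mm outside, 52 mm inside diameter, 45 mm long, standing on its end on the bench; origin at the centre of its underside, z up along its axis. None if absent.
- offcut1: a ring sawn from the same aluminium tube, 60 mm outside, 52 mm inside diameter, 45 mm long, standing on its end on the bench; origin at the centre of its underside, z up along its axis. None if absent.
- offcut2: a ring sawn from the same aluminium tube, 60 mm outside, 52 mm inside diameter, 45 mm long, standing on its end on the bench; origin at the centre of its underside, z up along its axis. None if absent.
- tool: deburring tool, 168 mm, standing blade down in its stand; origin at the blade's point when not pressed in, z up along its axis. From below: blade (0 to 12 mm), spring (to 40), round body 28 mm across (to 90), flange 64 mm across (90 to 96) that rests on the stand, square grip 26 mm across, sides along its x and y (96 to 162). Hold the grip about 128 mm above the origin.
- blade (a joint): how far the tool's blade is pushed in along the tool's axis, m; 0 = not pressed, 0.012 = at its stop. Its spring starts at 1 N and adds 0.5 N per mm. When it is fully out this reads 0.
- tip (a point): the blade's point, on the tool's axis: a blunt steel cone, 6 mm across at the point, 28 mm across 10 mm higher. With the axis 18 mm from the tube's axis (14 to 22 will do), the cone's flank first meets the tube's inner top edge when the point is about 5 mm below that edge, which is 125 mm above the bench in the chuck; go about 5 mm farther for a light load of about 3 N.
- stand: black block 75 mm square, 105 mm tall, fixed, with a 41 mm square hole right through from top to bottom; origin at the centre of its underside. With the tool in it the tool's origin is 15 mm above the bench.
- tray: shallow wooden tray for the finished tube, 125 mm square, 16 mm tall, walls and floor 6 mm thick, fixed; origin at the centre of its underside.
- bin: grey open scrap bin, 250 mm along its x, 145 mm along its y, 45 mm tall, walls and floor 4 mm thick, fixed; origin at the centre of its underside.
- screwdriver: screwdriver lying on the bench, 200 mm, red handle; leave it alone.
- tape: roll of blue tape, 110 mm across, 48 mm tall; leave it alone.
- spool: small white spool, 60 mm across, 40 mm tall; leave it alone.
- motor: small red electric motor standing on end, 48 mm across, 97 mm tall; leave it alone.
Not all that is in view belongs to the job. Of the things like the chuck, leave any that is purple; of the rest the smaller one is meant.

How it is judged (in metres and radians):
On the way, in this order (a step that is already met when the one before it is completed fails the run):
1. the tube stands upright in the chuck, centred, with the jaws closed and bearing on it (two at least) (horizontal distance between tube and chuck below 0.004 m and angle between tube's own z axis and vertical below 0.06 rad and z of tube in the frame of chuck below 0.034 m and value of joint sleeve above 0.9 rad and (contact force between each of jaw_a, jaw_b and tube above 1 N or contact force between each of jaw_b, jaw_c and tube above 1 N or contact force between each of jaw_a, jaw_c and tube above 1 N)), for 0.2 s.
2. the blade touches the tube's top edge at the index block, the tube being clamped (x of tip in the frame of chuck between -0.024 and -0.012 m and y of tip in the frame of chuck between -0.006 and 0.006 m and z of tip in the frame of chuck above 0.105 m and contact force between tool and tube between 0.5 and 20 N and horizontal distance between tube and chuck below 0.004 m and angle between tube's own z axis and vertical below 0.06 rad and z of tube in the frame of chuck below 0.034 m and value of joint sleeve above 0.9 rad), for 0.1 s.
3. the blade, in light contact, has come 1/8 of the way round clockwise (x of tip in the frame of chuck between -0.0187 and -0.0067 m and y of tip in the frame of chuck between 0.0067 and 0.0187 m and z of tip in the frame of chuck above 0.105 m and contact force between tool and tube between 0.5 and 20 N and horizontal distance between tube and chuck below 0.004 m and angle between tube's own z axis and vertical below 0.06 rad and z of tube in the frame of chuck below 0.034 m and value of joint sleeve above 0.9 rad), for 0.1 s.
4. the blade, in light contact, has come 2/8 of the way round clockwise (x of tip in the frame of chuck between -0.006 and 0.006 m and y of tip in the frame of chuck between 0.012 and 0.024 m and z of tip in the frame of chuck above 0.105 m and contact force between tool and tube between 0.5 and 20 N and horizontal distance between tube and chuck below 0.004 m and angle between tube's own z axis and vertical below 0.06 rad and z of tube in the frame of chuck below 0.034 m and value of joint sleeve above 0.9 rad), for 0.1 s.
5. the blade, in light contact, has come 3/8 of the way round clockwise (x of tip in the frame of chuck between 0.0067 and 0.0187 m and y of tip in the frame of chuck between 0.0067 and 0.0187 m and z of tip in the frame of chuck above 0.105 m and contact force between tool and tube between 0.5 and 20 N and horizontal distance between tube and chuck below 0.004 m and angle between tube's own z axis and vertical below 0.06 rad and z of tube in the frame of chuck below 0.034 m and value of joint sleeve above 0.9 rad), for 0.1 s.
6. the blade, in light contact, has come 4/8 of the way round clockwise (x of tip in the frame of chuck between 0.012 and 0.024 m and y of tip in the frame of chuck between -0.006 and 0.006 m and z of tip in the frame of chuck above 0.105 m and contact force between tool and tube between 0.5 and 20 N and horizontal distance between tube and chuck below 0.004 m and angle between tube's own z axis and vertical below 0.06 rad and z of tube in the frame of chuck below 0.034 m and value of joint sleeve above 0.9 rad), for 0.1 s.
7. the blade, in light contact, has come 5/8 of the way round clockwise (x of tip in the frame of chuck between 0.0067 and 0.0187 m and y of tip in the frame of chuck between -0.0187 and -0.0067 m and z of tip in the frame of chuck above 0.105 m and contact force between tool and tube between 0.5 and 20 N and horizontal distance between tube and chuck below 0.004 m and angle between tube's own z axis and vertical below 0.06 rad and z of tube in the frame of chuck below 0.034 m and value of joint sleeve above 0.9 rad), for 0.1 s.
8. the blade, in light contact, has come 6/8 of the way round clockwise (x of tip in the frame of chuck between -0.006 and 0.006 m and y of tip in the frame of chuck between -0.024 and -0.012 m and z of tip in the frame of chuck above 0.105 m and contact force between tool and tube between 0.5 and 20 N and horizontal distance between tube and chuck below 0.004 m and angle between tube's own z axis and vertical below 0.06 rad and z of tube in the frame of chuck below 0.034 m and value of joint sleeve above 0.9 rad), for 0.1 s.
9. the blade, in light contact, has come 7/8 of the way round clockwise (x of tip in the frame of chuck between -0.0187 and -0.0067 m and y of tip in the frame of chuck between -0.0187 and -0.0067 m and z of tip in the frame of chuck above 0.105 m and contact force between tool and tube between 0.5 and 20 N and horizontal distance between tube and chuck below 0.004 m and angle between tube's own z axis and vertical below 0.06 rad and z of tube in the frame of chuck below 0.034 m and value of joint sleeve above 0.9 rad), for 0.1 s.
10. back at the index block, still in contact (all of step 2), for 0.1 s.
At the end, for the whole second after the job is handed in: Tube upright (0.1 rad) on the tray floor within 45 mm of its centre along both tray axes; tool upright (0.12 rad) in the stand, within 16 mm of its axis, flange at most 7 mm above it; sleeve below 0.3 rad; every offcut present in the bin; all at rest (x of tube in the frame of tray between -0.045 and 0.045 m and y of tube in the frame of tray between -0.045 and 0.045 m and z of tube in the frame of tray below 0.012 m and angle between tube's own z axis and vertical below 0.1 rad and linear speed of each of tube, tool, offcut0, offcut1, offcut2 below 0.03 m/s and value of joint sleeve below 0.3 rad and horizontal distance between tool and stand below 0.016 m and angle between tool's own z axis and vertical below 0.12 rad and z of tool in the frame of stand below 0.022 m and x of offcut0 in the frame of bin between -0.125 and 0.125 m and y of offcut0 in the frame of bin between -0.072 and 0.072 m and z of each of offcut0, offcut1, offcut2 in the frame of bin below 0.06 m and x of offcut1 in the frame of bin between -0.125 and 0.125 m and y of offcut1 in the frame of bin between -0.072 and 0.072 m and x of offcut2 in the frame of bin between -0.125 and 0.125 m and y of offcut2 in the frame of bin between -0.072 and 0.072 m); the robot touches nothing.
It fails at once if the screwdriver is moved by more than 30 mm (distance of screwdriver from where it was at the start of the episode above 0.03 m).
It fails at once if the tape is moved by more than 30 mm (distance of tape from where it was at the start of the episode above 0.03 m).
It fails at once if the spool is moved by more than 30 mm (distance of spool from where it was at the start of the episode above 0.03 m).
It fails at once if the motor is moved by more than 30 mm (distance of motor from where it was at the start of the episode above 0.03 m).
It fails at once if the tool is pressed on the tube with more than 45 N (contact force between tool and tube above 45 N).
Of offcut0, offcut1, offcut2 only 1 to 3 are there at a start; the rules pass over those that are not, and their reading is None.
At some moment in a run one of offcut0, offcut1, offcut2 may be knocked a few centimetres aside while the robot is not near it.
Once in a run the grip may slacken for a moment while it holds something.
It also fails if it takes over 210 s, if anything falls off the work surface, if the arm or the gripper's body presses on something with over 40 N, if the wrist force passes 120 N, or if a joint passes its speed limit or range.

## Working session

There is one attempt and no reset: what is moved stays moved. The work goes in short steps, each a Python script; the robot and the scene stay as the last script left them, time stands still between calls to the robot, and variables do not carry over. Pictures are saved under pics/ and viewed, about 12 in all and at most 16, crops included, and the job is handed in when it is done.

```bash
ls; mkdir -p pics; cat > h.py <<'E'
from plant import ctrl, kin, cams, workorder
import numpy as np, cv2
def shot(cam,name):
    d=cams.camera(cam); cv2.imwrite(f'pics/{name}.png',d['color']); return d
def proj(d,p):
    T=np.linalg.inv(d['cam_to_world']); q=T@np.r_[p,1]; return d['fx']*q[0]/q[2]+d['cx'], d['fy']*q[1]/q[2]+d['cy']
def unproj(d,u,v,z):
    T=np.array(d['cam_to_world']); r=T[:3,:3]@np.array([(u-d['cx'])/d['fx'],(v-d['cy'])/d['fy'],1]); o=T[:3,3]
    return o+r*(z-o[2])/r[2]
E
python3 - <<'E'
from h import *
for c in ['top','side']:
    d=shot(c,c+'0'); print(c,np.round(d['cam_to_world'],3).tolist(),d['fx'],d['cx'],d['cy'])
    for t in ['chuck','lever_pin','jaw_a','index','tube','offcut0','tool','stand','tray','bin','screwdriver','tape','spool','motor']:
        print(t,[(np.round(r['position'],3).tolist(),round(r['confidence'],2),np.round(proj(d,r['position'])).astype(int).tolist()) for r in cams.search_frame(t,c)])
print(ctrl.read_tcp_rot(),ctrl.read_time_s())
E
```

```text
pics
top [[-0.075, -0.977, 0.2, 0.293], [-0.997, 0.073, -0.016, 0.075], [0.001, -0.201, -0.98, 1.023], [0.0, 0.0, 0.0, 1.0]] 407.78480662162383 268.6166800270011 217.13023295752336
chuck [([0.394, 0.497, 0.029], 0.9, [91, 272]), ([0.166, 0.284, 0.035], 0.76, [182, 364]), ([0.534, 0.092, 0.031], 0.73, [254, 203]), ([0.565, 0.304, 0.084], 0.54, [164, 192]), ([0.747, 0.118, 0.041], 0.16, [239, 123])]
lever_pin [([0.404, 0.51, 0.02], 0.92, [88, 268]), ([0.211, 0.317, 0.031], 0.86, [167, 344]), ([0.517, 0.119, 0.025], 0.63, [244, 211])]
jaw_a [([0.124, 0.224, 0.076], 0.77, [206, 385]), ([0.131, 0.336, 0.077], 0.71, [155, 385]), ([0.377, 0.443, 0.057], 0.69, [109, 276]), ([0.503, 0.125, 0.062], 0.66, [241, 213]), ([0.433, 0.508, 0.06], 0.64, [81, 255]), ([0.349, 0.525, 0.06], 0.63, [73, 291]), ([0.228, 0.274, 0.079], 0.49, [181, 337]), ([0.742, 0.116, 0.042], 0.35, [240, 124])]
index [([0.391, 0.497, 0.031], 0.75, [91, 273]), ([0.581, 0.096, 0.063], 0.63, [251, 181]), ([0.451, -0.1, 0.034], 0.61, [334, 230]), ([0.169, 0.281, 0.044], 0.55, [182, 363])]
tube [([0.619, -0.213, 0.06], 0.64, [3
[... 1661 characters left out ...]
25, 196]), ([0.45, -0.081, 0.032], 0.91, [280, 201])]
tool [([0.593, 0.336, 0.131], 0.69, [189, 248])]
stand [([0.586, 0.357, 0.061], 0.79, [191, 279]), ([0.528, 0.056, 0.049], 0.49, [244, 217])]
tray [([0.446, 0.319, 0.007], 0.63, [256, 294])]
bin [([0.487, -0.415, 0.021], 0.86, [283, 156])]
screwdriver [([0.794, -0.021, 0.016], 0.67, [161, 205])]
tape [([0.611, -0.079, 0.03], 0.74, [226, 197]), ([0.732, 0.252, 0.034], 0.66, [147, 256])]
spool [([0.518, 0.15, 0.028], 0.57, [240, 243])]
motor [([0.743, -0.203, 0.046], 0.69, [195, 171])]
[[ 2.12453663e-05  9.61116075e-01  2.76144690e-01]
 [-3.71766740e-05  2.76144691e-01 -9.61116074e-01]
 [-9.99999999e-01  1.01531219e-05  4.15978941e-05]] 1.5
```

View pics/top0.png

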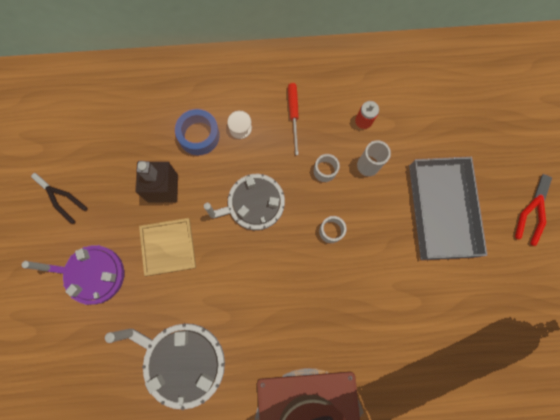

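View pics/side0.png

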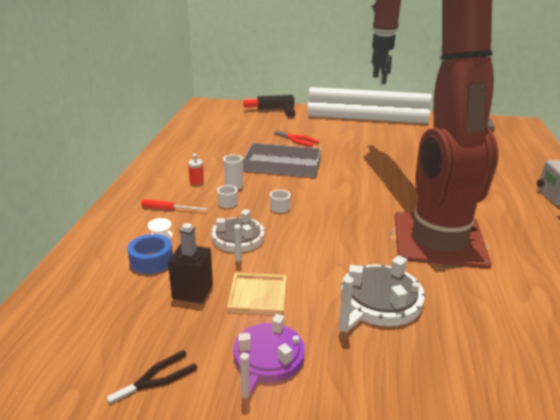

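Both views agree: the chuck I want is the small grey one at top px (257,202), with its pin at (211,210). The tube is at (372,158), there are two offcuts at (326,168) and (333,230), the bin is on the right, the tray at (167,247) and the stand and tool at (155,180). Next are closer wrist views.

```bash
cat >> h.py <<'E'
def rot(a):
    a=np.radians(a); c,s=np.cos(a),np.sin(a)
    return np.array([[0,-s,c],[0,c,s],[-1,0,0]])
def found(t,cam,d,minc=0.3):
    for r in cams.search_frame(t,cam):
        if r['confidence']>minc: print(t,np.round(r['position'],4).tolist(),round(r['confidence'],2),np.round(proj(d,r['position'])).astype(int).tolist())
E
python3 - <<'E'
from h import *
q=ctrl.read_joint_pos()
for n,p,a,ts in [('w_tube',(0.59,-0.17,0.36),-90,['tube','offcut0']),('w_chuck',(0.50,0.09,0.36),-90,['chuck','jaw_a','index','lever_pin']),('w_stand',(0.50,0.29,0.40),-90,['stand','tool','tray'])]:
    print(kin.inverse_kinematics(np.array(p),rot(a)))
    ctrl.reach(np.array(p),rot(a)); d=shot('wrist',n)
    np.save(n+'.npy',np.array(d['cam_to_world'])); print(n,np.round(d['cam_to_world'],3).tolist(),d['fx'],d['cx'],d['cy'],ctrl.read_time_s())
    for t in ts: found(t,'wrist',d)
ims=[cv2.resize(cv2.imread(f'pics/{n}.png'),(400,300)) for n in ['w_tube','w_stand']]
cv2.imwrite('pics/m1.png',np.hstack(ims))
E
```

```text
[ 29.73382867  14.58365546 -22.64635321  75.73778718   5.56410988
  90.75661007 -82.17971049]
w_tube [[-0.0, -0.957, -0.289, 0.664], [-1.0, 0.0, -0.0, -0.171], [0.0, 0.289, -0.957, 0.502], [0.0, 0.0, 0.0, 1.0]] 362.5851386718865 281.2440440057253 206.26884952845452 3.7833
tube [0.6144, -0.22, 0.0781] 0.79 [323, 141]
offcut0 [0.4507, -0.0983, 0.0308] 0.97 [230, 254]
offcut0 [0.6136, -0.0906, 0.0448] 0.71 [217, 139]
[  17.61067553    2.0962841   -33.51821307   89.42442541    1.15763507
   88.82788231 -105.91356485]
w_chuck [[-0.001, -0.957, -0.289, 0.575], [-1.0, 0.001, -0.0, 0.088], [0.001, 0.289, -0.957, 0.502], [0.0, 0.0, 0.0, 1.0]] 362.5851386718865 281.2440440057253 206.26884952845452 5.0
chuck [0.3915, 0.4516, 0.0211] 0.97 [25, 232]
chuck [0.1977, 0.2338, 0.042] 0.85 [185, 357]
chuck [0.5384, 0.0881, 0.0327] 0.57 [281, 127]
jaw_a [0.3796, 0.444, 0.0507] 0.9 [17, 248]
jaw_a [0.5828, 0.095, 0.058] 0.79 [275, 90]
jaw_a [0.5146, 0.1186, 0.0583] 0.74 [256, 148]
jaw_a [0.5305, 0.0443, 0.0615] 0.7 [318, 135]
jaw_a [0.1352, 0.2307, 0.0498] 0.64 [189, 394]
index [0.5439, 0.0917, 0.0297] 0.95 [278, 122]
index [0.3897, 0.452, 0.0328] 0.67 [19, 236]
index [0.2004, 0.2331, 0.0391] 0.57 [186, 354]
lever_pin [0.3985, 0.4398, 0.0239] 0.82 [31, 228]
lever_pin [0.5238, 0.1168, 0.0223] 0.68 [259, 137]
lever_pin [0.238, 0.227, 0.0354] 0.55 [189, 331]
[   1.63114715   13.18091182  -44.66605634   75.31991954    9.26191211
   95.15573776 -131.43074896]
w_stand [[0.0, -0.957, -0.289, 0.575], [-1.0, 0.0, -0.001, 0.289], [0.001, 0.289, -0.957, 0.542], [0.0, 0.0, 0.0, 1.0]] 362.5851386718865 281.2440440057253 206.26884952845452 6.0833
stand [0.6007, 0.319, 0.1057] 0.58 [254, 73]
tool [0.6001, 0.3217, 0.1087] 0.7 [252, 73]
tray [0.446, 0.3159, 0.0035] 0.87 [263, 185]
```

View pics/w_chuck.png

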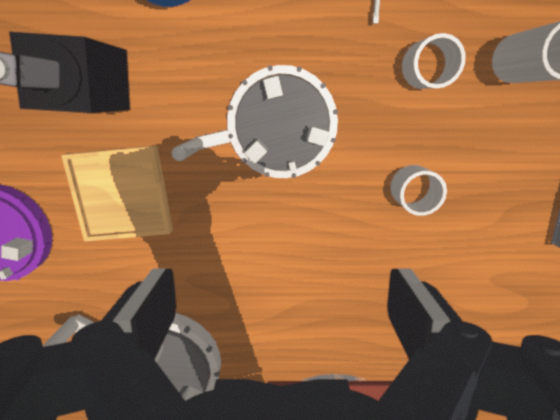

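View pics/m1.png

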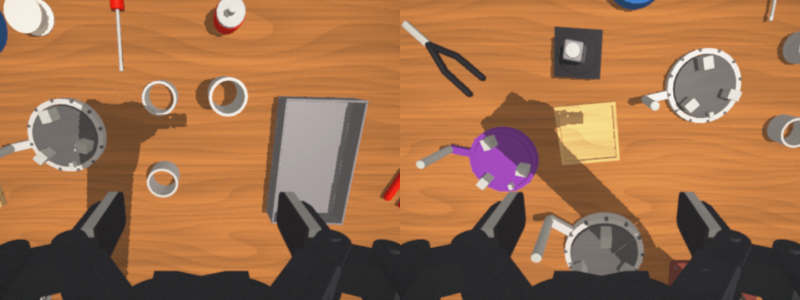

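The wrist view shows the chuck at px (282,122), the index at about (291,167), the jaws and the pin at (180,150). The stand and tool are at the upper left and the tray below them. For precise measurement I'll rectify patches at known heights.

```bash
cat >> h.py <<'E'
def rect(d,img,x,y,z,half=0.065,s=0.0005):
    """patch of plane z; row 0 = +x end, col 0 = +y end"""
    n=int(2*half/s); cs=[(x+half,y+half),(x+half,y-half),(x-half,y-half),(x-half,y+half)]
    src=np.float32([proj(d,(a,b,z)) for a,b in cs]); dst=np.float32([(0,0),(n,0),(n,n),(0,n)])
    return cv2.warpPerspective(img,cv2.getPerspectiveTransform(src,dst),(n,n),flags=cv2.INTER_CUBIC)
E
cat > m.py <<'E'
from h import *
K=dict(fx=362.585,fy=362.585,cx=281.244,cy=206.269)
L=[('w_chuck',.536,.088,.03,.08),('w_tube',.617,-.213,.095,.04),('w_tube',.613,-.098,.045,.04),('w_tube',.451,-.098,.045,.04),('w_stand',.596,.322,.105,.05),('w_stand',.596,.322,.177,.04),('w_stand',.446,.316,.016,.075)]
P=[]
for i,(n,x,y,z,h) in enumerate(L):
    d=dict(K,cam_to_world=np.load(n+'.npy')); p=rect(d,cv2.imread(f'pics/{n}.png'),x,y,z,h,2*h/400)
    g=cv2.GaussianBlur(cv2.cvtColor(p,cv2.COLOR_BGR2GRAY),(5,5),1)
    for R in {0:[.060],1:[.03,.026],2:[.03,.026],3:[.03,.026]}.get(i,[]):
        c=cv2.HoughCircles(g,cv2.HOUGH_GRADIENT_ALT,1.5,400,param1=200,param2=.5,minRadius=int(R*200/h*.93),maxRadius=int(R*200/h*1.07))
        if c is not None:
            u,v,r=c[0][0]; cv2.circle(p,(int(u),int(v)),int(r),(0,255,0),1); print(i,n,R,'centre',round(x+h-v*2*h/400,4),round(y+h-u*2*h/400,4),'r',round(r*2*h/400,4))
        else: print(i,R,'none')
    P.append(cv2.resize(p,(400,400) if i==0 else (200,200)))
cv2.imwrite('pics/m2.png',np.hstack([P[0],np.vstack([np.hstack(P[1:3]),np.hstack(P[4:6])])]))
cv2.imwrite('pics/tray.png',P[6])
d=dict(K,cam_to_world=np.load('w_stand.npy'))
im=cv2.imread('pics/w_stand.png')
# tray by colour at rim height
p=rect(d,im,.446,.316,.016,.1); hsv=cv2.cvtColor(p,cv2.COLOR_BGR2HSV)
m=cv2.inRange(hsv,(18,90,80),(35,255,255)); c=max(cv2.findContours(m,0,1)[0],key=cv2.contourArea); r=cv2.minAreaRect(c); print('tray',.546-r[0][1]*.0005,.416-r[0][0]*.0005,np.array(r[1])*.0005,r[2])
# stand top (dark)
p=rect(d,im,.596,.322,.105,.06); m=cv2.inRange(p,(0,0,0),(60,60,60)); c=max(cv2.findContours(m,0,1)[0],key=cv2.contourArea); r=cv2.minAreaRect(c); print('stand',.656-r[0][1]*.0005,.382-r[0][0]*.0005,np.array(r[1])*.0005,r[2])
E
python3 m.py
```

```text
0 w_chuck 0.06 centre 0.5446 0.0876 r 0.0601
1 w_tube 0.03 centre 0.6225 -0.2123 r 0.0303
1 w_tube 0.026 centre 0.6228 -0.2126 r 0.0254
2 0.03 none
2 w_tube 0.026 centre 0.6158 -0.0973 r 0.0252
3 0.03 none
3 0.026 none
tray 0.4442479553222657 0.31627252960205077 [0.12539201 0.12471297] 84.80557250976562
stand 0.58925 0.34649999618530275 [0.04136575 0.0265165 ] 45.0
```

View pics/m2.png

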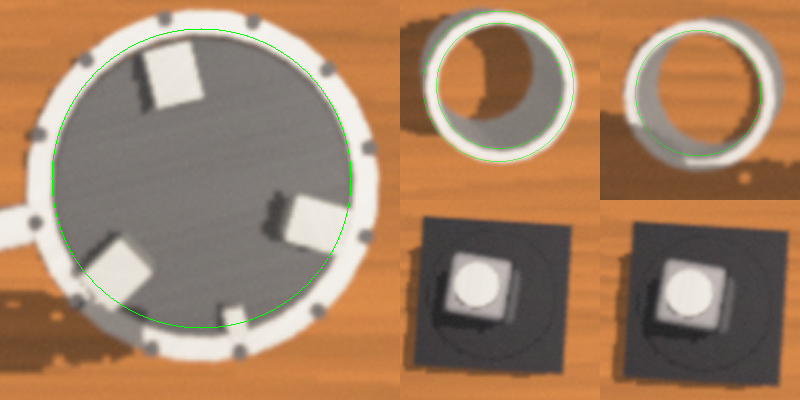

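```bash
cat > m3.py <<'E'
from h import *
ctrl.reach(np.array([.595,.13,.30]),rot(-90)); d=shot('wrist','w_c2'); np.save('w_c2.npy',d['cam_to_world'])
print(ctrl.read_joint_pos(),ctrl.read_time_s())
im=d['color']
P=[rect(d,im,.5435,.0875,z,.08,.0004) for z in (.03,.06)]
pin=rect(d,im,.52,.2,.112,.04,.0002)
def fit(mask_pts,x,y,h,s): pass
g=cv2.GaussianBlur(cv2.cvtColor(P[0],cv2.COLOR_BGR2GRAY),(5,5),1)
# radial edges: dark disc -> bright ring
pts=[];po=[]
hsv=cv2.cvtColor(P[0],cv2.COLOR_BGR2HSV)
for a in np.radians(range(0,360,3)):
    for rr in np.arange(130,172):
        u,v=200+rr*np.cos(a),200+rr*np.sin(a)
        if g[int(v),int(u)]>170 and 142<rr: pts.append((u,v)); break
pts=np.float32(pts); 
for _ in range(4):
    (u,v),(A,B),_a=cv2.fitEllipse(pts); r=np.hypot(pts[:,0]-u,pts[:,1]-v); pts=pts[abs(r-np.median(r))<4]
print('disc',.6235-v*.0004,.1675-u*.0004,A*.0002,B*.0002,len(pts))
cv2.ellipse(P[0],((u,v),(A,B),_a),(0,255,0),1)
pin=cv2.resize(pin,(300,300))
cv2.imwrite('pics/m3.png',np.hstack([P[0],cv2.copyMakeBorder(pin,50,50,0,0,cv2.BORDER_CONSTANT)]))
E
python3 m3.py
```

```text
[  14.4692732    16.77628954  -39.32924554   82.09419163   10.55283596
   84.74813091 -114.41928541] 7.1333
disc 0.5433751159667969 0.08764362182617189 0.060306488037109376 0.06060947265625 96
```

View pics/m3.png

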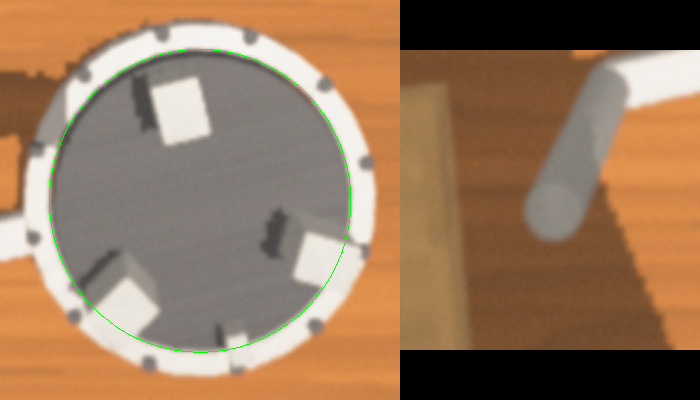

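```bash
cat >> h.py <<'E'
C=np.array([.5434,.0876]); YAW=13.6
def pin(s,z=.071,off=0):
    f=np.radians(YAW+60)+s; return np.r_[C+.115*np.array([np.cos(f),np.sin(f)]),z], np.degrees(f)
E
python3 - <<'E'
from h import *
for s in (0,.52,1.15):
    for k in (-90,90,0,180):
        p,f=pin(s); a=(f+k+180)%360-180
        q=kin.inverse_kinematics(p,rot(a)); print(s,k,round(a),None if q is None else np.round(q).tolist())
for n,p,a in [('tube',(.6225,-.2123,.05),0),('tube',(.6225,-.2123,.05),90),('tube',(.6225,-.2123,.05),-90),('tubeC',(*C,.09),0),('tubeC',(*C,.09),90),('tubeC',(*C,.09),-45),('tool',(.599,.326,.2),-8),('tool',(.599,.326,.2),82),('tool',(.599,.326,.2),-98)]:
    q=kin.inverse_kinematics(np.array(p),rot(a)); print(n,a,None if q is None else np.round(q).tolist())
E
```

```text
0 -90 -16 [14.0, 30.0, -48.0, 98.0, 24.0, 63.0, -58.0]
0 90 164 [24.0, 37.0, -63.0, 98.0, 35.0, 68.0, 115.0]
0 0 74 [23.0, 36.0, -62.0, 98.0, 35.0, 67.0, 25.0]
0 180 -106 [6.0, 26.0, -36.0, 98.0, 17.0, 61.0, -143.0]
0.52 -90 13 [18.0, 25.0, -53.0, 106.0, 23.0, 61.0, -30.0]
0.52 90 -167 [25.0, 30.0, -63.0, 105.0, 30.0, 63.0, 145.0]
0.52 0 103 [25.0, 30.0, -63.0, 105.0, 30.0, 63.0, 55.0]
0.52 180 -77 [10.0, 22.0, -42.0, 106.0, 17.0, 59.0, -116.0]
1.15 -90 49 [29.0, 18.0, -60.0, 115.0, 19.0, 57.0, 10.0]
1.15 90 -131 [-47.0, 9.0, 24.0, 118.0, -4.0, 54.0, -151.0]
1.15 0 139 [31.0, 19.0, -62.0, 115.0, 20.0, 58.0, 98.0]
1.15 180 -41 [21.0, 15.0, -50.0, 115.0, 14.0, 56.0, -76.0]
tube 0 [44.0, 34.0, -40.0, 92.0, 24.0, 63.0, -2.0]
tube 90 [58.0, 45.0, -63.0, 91.0, 42.0, 71.0, 77.0]
tube -90 [37.0, 31.0, -30.0, 92.0, 17.0, 61.0, -87.0]
tubeC 0 [28.0, 22.0, -49.0, 105.0, 19.0, 61.0, -29.0]
tubeC 90 [37.0, 27.0, -63.0, 105.0, 27.0, 64.0, 55.0]
tubeC -45 [23.0, 20.0, -44.0, 105.0, 16.0, 61.0, -71.0]
tool -8 [3.0, 33.0, -52.0, 79.0, 26.0, 80.0, -57.0]
tool 82 [10.0, 39.0, -66.0, 79.0, 36.0, 84.0, 27.0]
tool -98 [-4.0, 29.0, -40.0, 80.0, 19.0, 78.0, -143.0]
```

```bash
cat >> h.py <<'E'
def turn(s0,s1,v=.12,force=60):
    p,f=pin(s0,.20); ctrl.reach(p,rot(f-90)); ctrl.set_gripper(.6,force)
    p,f=pin(s0); ctrl.move_l(p,.2); ctrl.set_gripper(0,force); print('pin opening',ctrl.read_opening())
    for s in np.linspace(s0,s1,max(2,int(abs(s1-s0)/.08)+1))[1:]:
        p,f=pin(s); ctrl.move_l(p,v,rot(f-90))
    ctrl.sleep(.3)
    t=ctrl.read_tool_pos()[:2]-C; print('end r',np.hypot(*t),'s',np.arctan2(t[1],t[0])-np.radians(YAW+60),'F',np.round(ctrl.read_ft_force(),1),'op',ctrl.read_opening(),'t',ctrl.read_time_s())
    ctrl.set_gripper(.6); p[2]=.22; ctrl.move_l(p,.25)
E
python3 - <<'E'
from h import *
turn(.52,.04)
ctrl.set_gripper(1.0)
ctrl.reach(np.array([.6225,-.2123,.22]),rot(0))
ctrl.move_l(np.array([.6225,-.2123,.052]),.15)
ctrl.set_gripper(0,50); print('tube op',ctrl.read_opening(),ctrl.read_tool_pos())
d=shot('wrist','w_g1')
ctrl.move_l(np.array([.6225,-.2123,.20]),.2); print('op',ctrl.read_opening(),ctrl.read_ft_force(),ctrl.read_time_s())
d=shot('side','s1')
E
```

```text
pin opening 0.17068652864298237
end r 0.11420467377874975 s 0.03500671004197686 F [-3.  -4.7  8. ] op 0.17135087896614826 t 11.9833
tube op 0.6948414375729104 [ 0.62290748 -0.21245686  0.05308872]
op 0.6919322750494996 [ 0.85118554  0.08156778 -2.38933876] 17.725
```

View pics/s1.png

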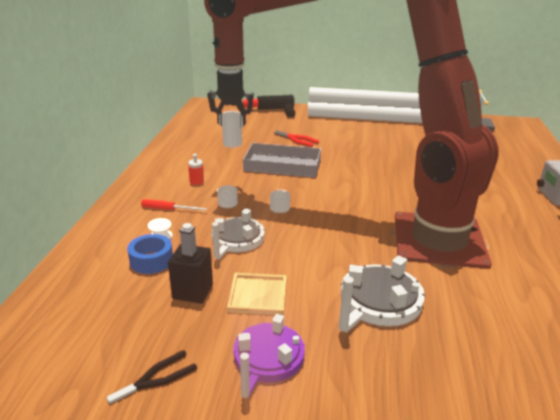

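```bash
python3 - <<'E'
from h import *
ctrl.reach(np.r_[C,.22],rot(0)); print('op',ctrl.read_opening(),ctrl.read_ft_force())
ctrl.move_l(np.r_[C,.10],.15); ctrl.move_l(np.r_[C,.0825],.03); ctrl.sleep(.2)
print('op',ctrl.read_opening(),ctrl.read_ft_force(),ctrl.read_tool_pos())
ctrl.set_gripper(.8); ctrl.sleep(.1); ctrl.set_gripper(1.0)
ctrl.move_l(np.r_[C,.22],.2)
p=np.r_[C+[.03,0],.32]; ctrl.reach(p,rot(-90)); d=shot('wrist','w_c3'); np.save('w_c3.npy',d['cam_to_world'])
P=rect(d,d['color'],*C,.125,.05,.0002); g=cv2.GaussianBlur(cv2.cvtColor(P,cv2.COLOR_BGR2GRAY),(5,5),1)
for R in (.03,.026):
    c=cv2.HoughCircles(g,cv2.HOUGH_GRADIENT_ALT,1.5,400,param1=150,param2=.5,minRadius=int(R/.0002*.93),maxRadius=int(R/.0002*1.07))
    if c is not None: u,v,r=c[0][0]; print(R,'tube',C[0]+.05-v*.0002,C[1]+.05-u*.0002,r*.0002)
cv2.imwrite('pics/m4.png',np.hstack([cv2.resize(d['color'],(400,300)),cv2.resize(P,(300,300))])); print(ctrl.read_time_s())
E
```

```text
op 0.6973375142128048 [ 0.27738037 -0.72123817 -1.81548457]
op 0.6965208973402958 [-5.17422899 -2.52190243  9.46089621] [0.54324231 0.08757226 0.08306991]
0.026 tube 0.5418000019729138 0.08750000128746033 0.025507335
23.7583
```

View pics/m4.png

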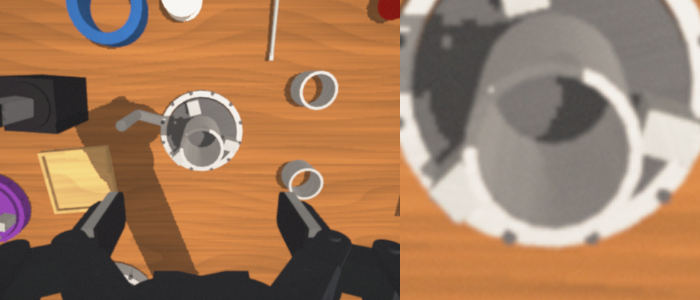

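The tube stands in the chuck, within about 2 mm of centre. I'll close the lever now.

```bash
python3 - <<'E'
from h import *
turn(.04,1.175)
ctrl.set_gripper(1.0)
p=np.r_[C+[.03,0],.32]; ctrl.reach(p,rot(-90)); d=shot('wrist','w_c4'); np.save('w_c4.npy',d['cam_to_world'])
P=rect(d,d['color'],*C,.125,.05,.0002); g=cv2.GaussianBlur(cv2.cvtColor(P,cv2.COLOR_BGR2GRAY),(5,5),1)
for R in (.03,.026):
    c=cv2.HoughCircles(g,cv2.HOUGH_GRADIENT_ALT,1.5,400,param1=150,param2=.5,minRadius=int(R/.0002*.93),maxRadius=int(R/.0002*1.07))
    if c is not None: u,v,r=c[0][0]; print(R,'tube',C[0]+.05-v*.0002,C[1]+.05-u*.0002,r*.0002); cv2.circle(P,(int(u),int(v)),int(r),(0,255,0),1)
cv2.imwrite('pics/m5.png',np.hstack([cv2.resize(d['color'],(400,300)),cv2.resize(P,(300,300))])); print(ctrl.read_time_s())
E
```

```text
pin opening 0.1729316280858015
end r 0.11735743548437974 s 1.1539703706139424 F [-3.5  9.5  9.7] op 0.17416261214772977 t 30.1583
0.026 tube 0.5427000023066998 0.08780000264048576 0.025755858
33.8417
```

View pics/m5.png

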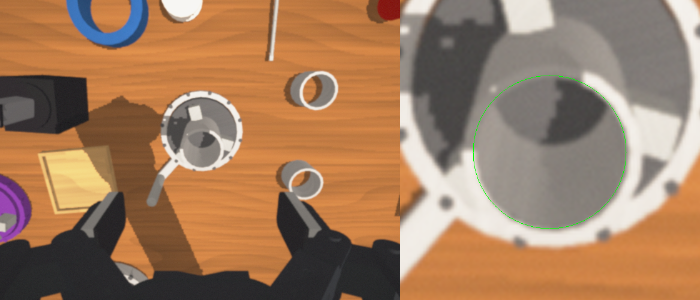

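Tube centre reads (0.5427, 0.0878) and the jaws are closed. Next I'll take the tool out of its stand.

```bash
python3 - <<'E'
from h import *
d=shot('top','t2')
P=rect(d,d['color'],*C,.125,.05,.0002); g=cv2.GaussianBlur(cv2.cvtColor(P,cv2.COLOR_BGR2GRAY),(7,7),2)
for R in (.03,.026):
    c=cv2.HoughCircles(g,cv2.HOUGH_GRADIENT_ALT,1.5,400,param1=100,param2=.3,minRadius=int(R/.0002*.9),maxRadius=int(R/.0002*1.1))
    if c is not None: u,v,r=c[0][0]; print(R,'top cam tube',C[0]+.05-v*.0002,C[1]+.05-u*.0002,r*.0002)
T=np.array([.5985,.3257])
ctrl.reach(np.r_[T,.26],rot(-7)); ctrl.move_l(np.r_[T,.122],.15)
ctrl.set_gripper(0,80); print('op',ctrl.read_opening(),ctrl.read_tool_pos(),ctrl.read_ft_force())
dw=shot('wrist','w_tool'); ds=shot('side','s_tool')
ctrl.move_l(np.r_[T,.135],.05); print('op',ctrl.read_opening(),ctrl.read_ft_force(),ctrl.read_time_s())
x,y=map(int,proj(ds,[.5985,.3257,.12])); s=ds['color'][max(0,y-120):y+100,x-120:x+120]
cv2.imwrite('pics/m6.png',np.hstack([cv2.resize(s,(400,366)),cv2.resize(dw['color'],(400,366))]))
E
```

```text
op 0.2978437425013015 [0.59869876 0.32587276 0.1224608 ] [-0.24308019  0.63031994  3.2438236 ]
op 0.29450350494865807 [ 0.16089217  0.36713332 -2.04329464] 37.0167
```

View pics/m6.png

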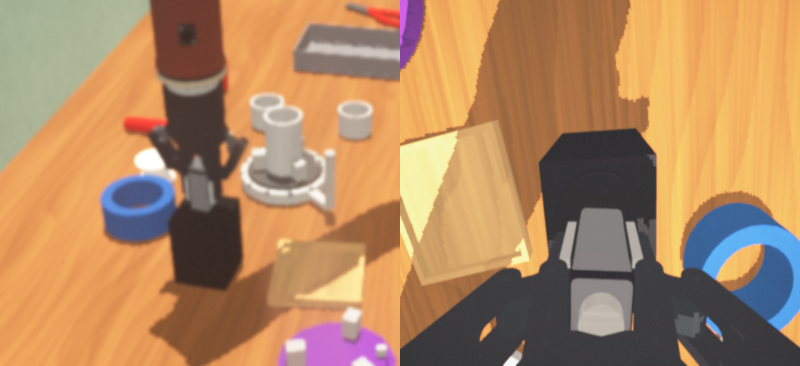

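```bash
python3 - <<'E'
from h import *
R0=rot(-7); C2=np.array([.543,.0877])
def pt(phi,z,r=.018):
    f=np.radians(phi+YAW); return np.r_[C2+r*np.array([np.cos(f),np.sin(f)]),z]
ctrl.move_l(np.r_[.5985,.3257,.30],.15)
ctrl.move_l(pt(180,.29),.2,R0); print('op',ctrl.read_opening())
ctrl.move_l(pt(180,.245),.1); ctrl.sleep(.3)
F0=np.mean([ctrl.read_ft_force() for _ in range(5)],axis=0); print('F0',F0,ctrl.read_tool_pos())
z=.236
while z>.2175:
    ctrl.move_l(pt(180,z),.02); ctrl.sleep(.08); F=ctrl.read_ft_force()-F0
    print(round(z,4),np.round(F,2)); 
    if F[2]>2.8: break
    z-=.001
np.savetxt('state.txt',np.r_[F0,z]); d=shot('side','s_cut'); print(ctrl.read_time_s(),ctrl.read_opening(),ctrl.read_tool_pos()-pt(180,z))
x,y=map(int,proj(d,[.54,.088,.14])); cv2.imwrite('pics/m7.png',cv2.resize(d['color'][max(0,y-90):y+90,x-110:x+110],(660,540)))
E
```

```text
op 0.2930547894008295
F0 [-0.03866013  0.20641078 -1.10573078] [0.52573052 0.08352939 0.24542116]
0.236 [ 0.1   0.86 -0.52]
0.235 [ 0.81 -0.41 -0.82]
0.234 [ 0.21  0.15 -0.35]
0.233 [-0.2   0.57 -1.35]
0.232 [-0.1  -0.7  -0.15]
0.231 [ 0.67 -0.28 -0.18]
0.23 [ 0.98  0.12 -0.18]
0.229 [-0.06  0.46 -0.17]
0.228 [ 0.06 -0.18 -0.17]
0.227 [-0.04 -0.19 -0.22]
0.226 [-0.44 -0.02 -0.21]
0.225 [ 0.18 -0.04  1.28]
0.224 [ 0.3  -0.17  0.64]
0.223 [ 1.89 -0.03  2.08]
0.222 [1.47 1.18 2.73]
0.221 [ 1.16 -0.46  3.3 ]
46.3167 0.2956013614580738 [3.29144057e-05 4.45776428e-05 3.46590557e-05]
```

View pics/m7.png

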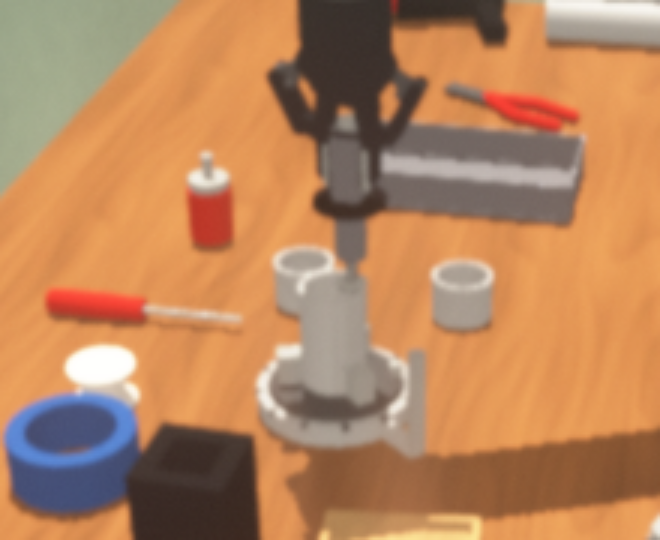

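Contact started at about TCP 0.2255, and the picture shows the blade on the rim at the index side. That is about 2 mm deeper than nominal, so the tube axis sits about 1.5 mm further towards -x. I'll correct for that and run the circle with force feedback.

```bash
python3 - <<'E'
from h import *
s=np.loadtxt('state.txt'); F0=s[:3]; z=s[3]; C2=np.array([.5417,.0875])
def pt(phi,z,r=.018):
    f=np.radians(phi+YAW); return np.r_[C2+r*np.array([np.cos(f),np.sin(f)]),z]
ctrl.move_l(pt(180,z),.01); ctrl.sleep(.4); print(ctrl.read_ft_force()-F0)
for i,phi in enumerate(np.arange(180,-186.1,-6)):
    ctrl.move_l(pt(phi,z),.018); F=np.mean([ctrl.read_ft_force() for _ in range(3)],axis=0)-F0
    z=np.clip(z-np.clip((3.7-F[2])*.00025,-.0004,.0004),.2165,.2265)
    if i%4==0: print(phi,np.round(F,1),round(z,4),round(ctrl.read_opening(),3))
    if i%15==0: ctrl.sleep(.15)
ctrl.move_l(pt(-180,z),.01); ctrl.sleep(.5); print('end',ctrl.read_ft_force()-F0,ctrl.read_opening(),ctrl.read_time_s())
d=shot('side','s_cut2'); x,y=map(int,proj(d,[.54,.088,.14])); cv2.imwrite('pics/m8.png',cv2.resize(d['color'][max(0,y-90):y+90,x-110:x+110],(660,540)))
E
```

```text
[4.29930403 1.1414283  2.25246126]
180.0 [4.2 1.  3.5] 0.2209 0.295
156.0 [ 4.3 -3.   3.4] 0.2202 0.294
132.0 [ 2.9 -5.1  3.2] 0.22 0.293
108.0 [ 0.2 -5.4  3.9] 0.2199 0.296
84.0 [-0.  -4.9  3.5] 0.2198 0.295
60.0 [-2.7 -4.1  3.8] 0.2198 0.289
36.0 [-2.9 -3.2  3.3] 0.2199 0.293
12.0 [-4.   1.   4.6] 0.2201 0.295
-12.0 [-4.2  1.6  2.9] 0.2199 0.298
-36.0 [-2.8  2.2  3. ] 0.2198 0.297
-60.0 [-2.4  3.6  3. ] 0.2195 0.295
-84.0 [0.4 4.  3.4] 0.219 0.297
-108.0 [2.9 3.6 3.9] 0.2193 0.292
-132.0 [4.1 3.  4.6] 0.2199 0.298
-156.0 [3.5 0.3 4.3] 0.2204 0.296
-180.0 [ 4.9 -0.9  3.7] 0.2204 0.294
end [2.94486351 3.58401348 3.52362574] 0.30094718490143924 64.6
```

The force stayed between 3 and 4.6 N at nearly constant depth all the way round. Next I'll return the tool and open the chuck.

```bash
sed -i 's/^C=np.array.*; YAW/C=np.array([.5417,.0875]); YAW/' h.py; python3 - <<'E'
from h import *
p=ctrl.read_tool_pos(); ctrl.move_l(np.r_[p[:2],.30],.12); print('op',ctrl.read_opening())
T=np.array([.5985,.3257])
ctrl.move_l(np.r_[T,.30],.2,rot(-7)); ctrl.move_l(np.r_[T,.21],.1); print(ctrl.read_ft_force())
ctrl.move_l(np.r_[T,.128],.08); print(ctrl.read_ft_force())
ctrl.move_l(np.r_[T,.1225],.02); ctrl.sleep(.2); print(ctrl.read_ft_force(),ctrl.read_tool_pos(),ctrl.read_opening())
ctrl.set_gripper(.6); ctrl.sleep(.2); ctrl.set_gripper(1.0); ctrl.move_l(np.r_[T,.28],.2)
turn(1.15,.04); ctrl.set_gripper(1.0)
d=shot('side','s3'); print(ctrl.read_time_s())
E
```

```text
op 0.2949654303146695
[-0.12321844  0.27742922 -1.64594511]
[-0.06977244  0.32929918 -1.85996735]
[-0.08088954 -0.18208194 -1.71162495] [0.59859906 0.32572012 0.12254628] 0.292565993287307
pin opening 0.1711446491868562
end r 0.11423696339208043 s 0.03316580458762086 F [-2.1 -3.9  8.1] op 0.17177338231324837 t 78.1083
79.7917
```

View pics/s3.png

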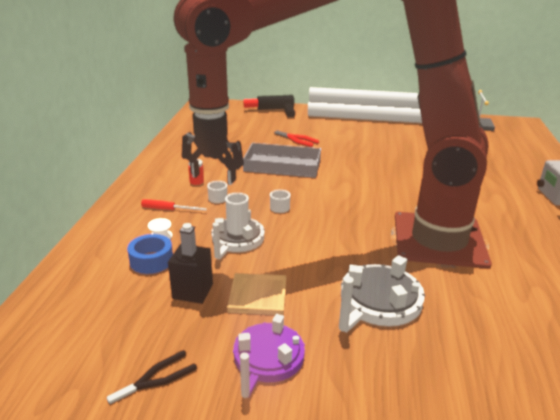

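Tool back in the stand, chuck open. One offcut has been knocked from px (227,197) to (218,191), so I'll re-measure it after moving the tube to the tray.

```bash
python3 - <<'E'
from h import *
ctrl.reach(np.r_[C,.22],rot(0)); ctrl.move_l(np.r_[C,.084],.15); ctrl.set_gripper(0,60); print('op',ctrl.read_opening(),ctrl.read_ft_force())
ctrl.move_l(np.r_[C,.25],.15); print('op',ctrl.read_opening())
Y=np.array([.4442,.3163])
ctrl.move_l(np.r_[Y,.25],.2,rot(0)); print('op',ctrl.read_opening(),ctrl.read_ft_force())
ctrl.move_l(np.r_[Y,.075],.12); ctrl.move_l(np.r_[Y,.0585],.03); ctrl.sleep(.2); print('op',ctrl.read_opening(),ctrl.read_ft_force(),ctrl.read_tool_pos())
ctrl.set_gripper(.8); ctrl.sleep(.2); ctrl.set_gripper(1.0); ctrl.move_l(np.r_[Y,.25],.2)
ctrl.reach(np.array([.60,-.15,.34]),rot(-90)); d=shot('wrist','w_off'); np.save('w_off.npy',d['cam_to_world'])
for t in ('offcut0','motor','bin'): found(t,'wrist',d)
t=shot('top','t3'); found('offcut0','top',t); found('tube','top',t); found('bin','top',t)
cv2.imwrite('pics/m9.png',np.hstack([cv2.resize(d['color'],(400,300)),cv2.resize(t['color'],(400,300))])); print(ctrl.read_time_s())
E
```

```text
op 0.6880145775642005 [-2.78351995 -0.48139207  7.44254686]
op 0.6902446193985159
op 0.6883887376368628 [ 0.15368133  0.70095025 -2.07878907]
op 0.6923959964480834 [-11.74014893  -9.45429853  36.39140014] [0.44429851 0.31661332 0.06106273]
offcut0 [0.4486, -0.0989, 0.0291] 0.96 [245, 268]
offcut0 [0.6423, -0.1122, 0.0501] 0.68 [251, 125]
motor [0.7429, -0.212, 0.0682] 0.69 [344, 28]
bin [0.5106, -0.4099, 0.0064] 0.87 [470, 221]
offcut0 [0.4513, -0.0975, 0.0337] 0.63 [333, 230]
offcut0 [0.6487, -0.122, 0.0323] 0.59 [335, 153]
tube [0.4444, 0.3187, 0.0679] 0.82 [160, 243]
tube [0.7873, -0.0298, 0.0222] 0.59 [294, 108]
bin [0.4919, -0.3954, 0.0076] 0.8 [446, 207]
bin [0.5408, 0.0915, 0.0293] 0.68 [254, 201]
91.0083
```

View pics/m9.png

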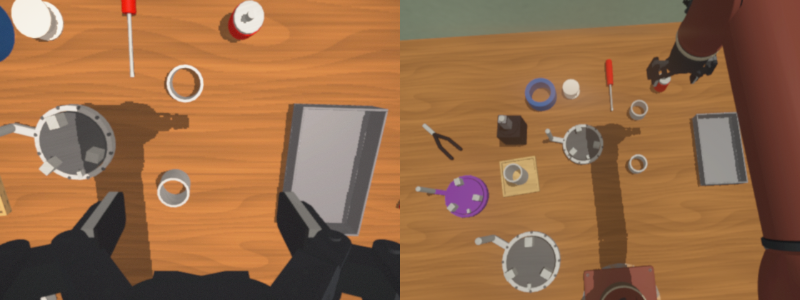

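The tube is upright in the tray. The displaced offcut is at wrist px (259,116) and the other at (244,266). I'll measure both rims and the bin, then move them.

```bash
python3 - <<'E'
from h import *
K=dict(fx=362.585,fy=362.585,cx=281.244,cy=206.269)
d=dict(K,cam_to_world=np.load('w_off.npy')); im=cv2.imread('pics/w_off.png')
O=[]
for x,y in [(.644,-.115),(.451,-.098)]:
    P=rect(d,im,x,y,.045,.05,.0002); g=cv2.GaussianBlur(cv2.cvtColor(P,cv2.COLOR_BGR2GRAY),(5,5),1)
    for R in (.03,.026):
        c=cv2.HoughCircles(g,cv2.HOUGH_GRADIENT_ALT,1.5,400,param1=150,param2=.4,minRadius=int(R/.0002*.93),maxRadius=int(R/.0002*1.07))
        if c is not None: u,v,r=c[0][0]; print(R,x+.05-v*.0002,y+.05-u*.0002,r*.0002)
t=cams.camera('top')
B=[unproj(t,u,v,.045)[:2] for u,v in [(412,160),(471,157),(484,257),(419,260)]]; print(np.round(B,3).tolist(),np.mean(B,axis=0))
e=(B[0]+B[1]-B[2]-B[3])/2; print('bin len',np.hypot(*e),'yaw',np.degrees(np.arctan2(e[1],e[0])))
s=unproj(d,132*1.4,76*1.4,.01); print('screwdriver tip',s)
E
```

```text
0.03 0.6505 -0.121999994 0.030146053
[[0.612, -0.312], [0.609, -0.462], [0.357, -0.449], [0.361, -0.292]] [ 0.48491298 -0.37887357]
bin len 0.2523011670334353 yaw -3.7101645770711684
screwdriver tip [ 0.66197047 -0.02626578  0.01      ]
```

```bash
python3 - <<'E'
from h import *
O=np.array([.6505,-.122])
ctrl.set_gripper(1.0); ctrl.reach(np.r_[O,.20],rot(0)); ctrl.move_l(np.r_[O,.006],.12); ctrl.set_gripper(0,60); print('op',ctrl.read_opening(),ctrl.read_tool_pos())
ctrl.move_l(np.r_[O,.20],.2); print('op',ctrl.read_opening())
ctrl.reach(np.array([.54,-.385,.28]),rot(-90)); print('op',ctrl.read_opening(),ctrl.read_ft_force())
d=shot('wrist','w_bin'); np.save('w_bin.npy',d['cam_to_world']); found('bin','wrist',d)
p=rect(d,d['color'],.488,-.39,.045,.15,.0005)
cv2.imwrite('pics/m10.png',p); print(ctrl.read_time_s())
E
```

```text
op 0.69623102413151 [ 0.65088266 -0.1220431   0.00693358]
op 0.6986653404198331
op 0.6933040845392493 [ 0.62997853  1.09064056 -0.82045376]
bin [0.5331, -0.3901, 0.0031] 0.59 [287, 169]
96.9833
```

View pics/m10.png

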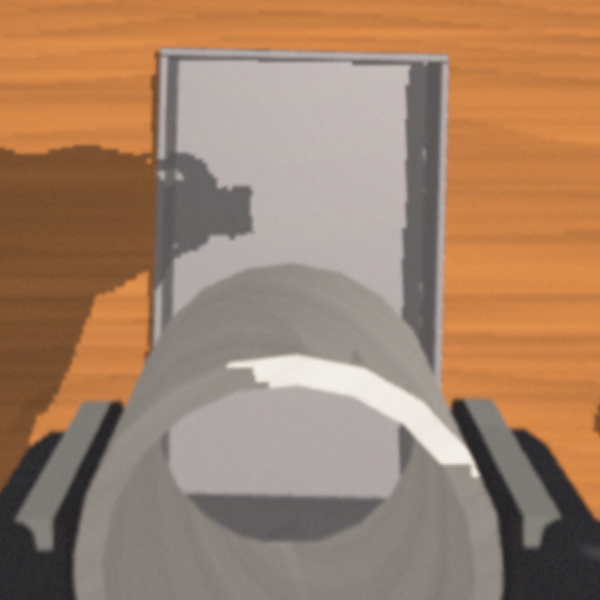

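```bash
python3 - <<'E'
from h import *
def place(B):
    ctrl.reach(np.r_[B,.20],rot(0)); print('op',ctrl.read_opening()); ctrl.move_l(np.r_[B,.014],.12)
    ctrl.set_gripper(.85); ctrl.sleep(.2); ctrl.move_l(np.r_[B,.20],.2)
place(np.array([.537,-.390]))
ctrl.set_gripper(1.0); ctrl.reach(np.array([.53,-.10,.30]),rot(-90)); d=shot('wrist','w_o2')
found('offcut0','wrist',d)
x,y=.451,-.098
P=rect(d,d['color'],x,y,.045,.06,.0002); g=cv2.GaussianBlur(cv2.cvtColor(P,cv2.COLOR_BGR2GRAY),(5,5),1)
for R in (.03,.026):
    c=cv2.HoughCircles(g,cv2.HOUGH_GRADIENT_ALT,1.5,400,param1=100,param2=.3,minRadius=int(R/.0002*.92),maxRadius=int(R/.0002*1.08))
    if c is not None: u,v,r=c[0][0]; print(R,x+.06-v*.0002,y+.06-u*.0002,r*.0002)
cv2.imwrite('pics/m11.png',cv2.resize(P,(300,300))); print(ctrl.read_time_s())
E
```

```text
op 0.6938239804265965
offcut0 [0.5367, -0.377, 0.0294] 0.85 [523, 159]
offcut0 [0.4445, -0.1035, 0.0328] 0.75 [284, 235]
103.5
```

View pics/m11.png

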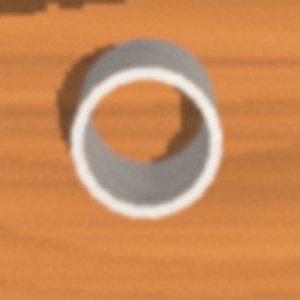

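The rim of the second offcut is centred at px (147,142), which gives (0.454, -0.097). I'll pick it and check.

```bash
python3 - <<'E'
from h import *
O=np.array([.4542,-.0968]); B=np.array([.432,-.388])
ctrl.reach(np.r_[O,.20],rot(0)); ctrl.move_l(np.r_[O,.006],.12); ctrl.set_gripper(0,60); print('op',ctrl.read_opening())
ctrl.move_l(np.r_[O,.20],.2); ctrl.reach(np.r_[B,.20],rot(0)); print('op',ctrl.read_opening()); ctrl.move_l(np.r_[B,.014],.12)
ctrl.set_gripper(.85); ctrl.sleep(.2); ctrl.move_l(np.r_[B,.25],.2)
ctrl.reach(np.array([.50,-.15,.35]),rot(-90))
t=shot('top','t4'); s=shot('side','s4')
for c,d in (('top',t),('side',s)):
    for n in ('offcut0','tube','tool','screwdriver','tape','spool','motor','lever_pin'): print(c,end=' '); found(n,c,d,.5)
cv2.imwrite('pics/m12.png',np.hstack([cv2.resize(t['color'],(400,300)),cv2.resize(s['color'],(400,300))])); print(ctrl.read_time_s())
E
```

```text
op 0.6907929557848836
op 0.6895678148672784
top offcut0 [0.5362, -0.3863, 0.0352] 0.81 [444, 188]
offcut0 [0.4312, -0.3776, 0.0301] 0.79 [447, 230]
top tube [0.5553, 0.1227, 0.0192] 0.64 [242, 197]
tube [0.4436, 0.3151, 0.0706] 0.61 [162, 243]
top tool [0.5911, 0.3219, 0.1142] 0.61 [153, 178]
top screwdriver [0.7925, -0.0295, 0.0214] 0.94 [294, 106]
screwdriver [0.4351, 0.3082, 0.0048] 0.53 [171, 250]
top tape [0.7326, 0.2298, 0.0508] 0.86 [195, 129]
top spool [0.7444, 0.1179, 0.0449] 0.63 [239, 123]
top motor [0.7359, -0.2099, 0.0632] 0.59 [367, 114]
top lever_pin [0.5551, 0.1225, 0.0238] 0.92 [242, 197]
lever_pin [0.2133, 0.3158, 0.0313] 0.81 [168, 343]
lever_pin [0.4042, 0.5133, 0.0186] 0.72 [87, 268]
side offcut0 [0.5363, -0.3759, 0.0376] 0.64 [267, 156]
side tube [0.4386, 0.3399, 0.0698] 0.68 [257, 278]
side tool [0.5948, 0.3375, 0.1298] 0.96 [188, 249]
tool [0.5554, 0.1542, 0.0301] 0.62 [226, 242]
side screwdriver [0.7926, -0.0219, 0.0163] 0.84 [162, 205]
side tape [0.7329, 0.2491, 0.0358] 0.58 [147, 254]
side spool [0.7438, 0.1194, 0.0347] 0.85 [161, 227]
side motor [0.7386, -0.2033, 0.044] 0.65 [196, 171]
side lever_pin [0.1996, 0.3739, 0.0283] 0.8 [364, 315]
lever_pin [0.4029, 0.5616, 0.0266] 0.65 [255, 370]
lever_pin [0.5548, 0.1594, 0.0252] 0.61 [226, 245]
115.45
```

View pics/m12.png

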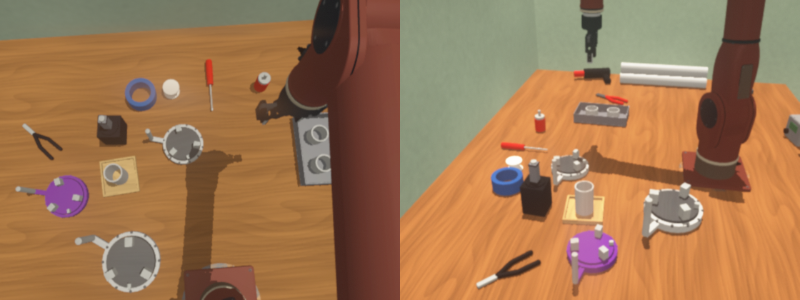

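Both pictures show the two offcuts in the bin, the tube upright in the tray, the tool in its stand, the lever open and the other objects where they were. I'm handing in.

```bash
python3 -c "
from h import *
workorder.close_job(); print(ctrl.read_time_s())"
```

```text
the job is handed in; nothing more can be done
the job is handed in; nothing more can be done
```

The job is done and handed in at about 115 s of the 210 s allowed; the system gave no verdict.

**What I did:**
- **Clamping:** I opened the chuck fully, stood the long tube in it and turned the lever to about 1.15 rad to clamp it.
- **Deburring:** I ran the blade once round clockwise from the index block and back to it. The vertical force stayed between about 2.9 and 4.6 N above the no-load reading.
- **Clearing up:** The tool went back in its stand, the lever was turned to about 0.03 rad, the tube was stood in the tray, and both offcuts found went into the bin. One of them had been knocked about 4 cm during the run, so I measured it again before picking it up.

**Last checks:** The top and side pictures show both offcuts in the bin, the tube upright within about 3 mm of the tray centre (top camera), and the tool in its stand. The screwdriver, tape, spool and motor read within about 6 mm of their first positions.

**Disagreements:**
- **Chuck centre:** The camera's centre was about 1.5–2 mm off in x from what the lever arc and blade contact suggested. I used the contact-based value for the cut, and the blade depth stayed nearly constant all the way round.
- **Tray contact:** I lowered the tube about 2 mm too far into the tray. The wrist read about 36 N upward (39 N in all), just below the 40 N limit set for the arm or gripper body.
- **Final network detections:** The networks also gave a few false hits on the chuck and tray, such as "tube" at the chuck lever. The pictures contradicted these.
- **Side camera:** It reported only one of the two offcuts, but both are visible in the picture.

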